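# Find the blind key hole behind the block clamp and close the jaw

### The arm

A 6-joint arm with a two-finger parallel gripper is mounted at the origin on a cart in front of the work surface, level with it; the furniture and walls round the work are solid. World frame = base frame: x ahead of the robot, y to its left, z up, the work surface at z = 0. Lengths are in m, angles in rad, forces in N, time in s.
With the tool pointing down it reaches from about 0.35 to 0.875 m from the base axis. Payload 15.5 kg.
Tool frame: the origin (TCP) lies at the very end of the fingers, on their centre line; the grasp point (between the pads) lies 19 mm behind it; z points along the fingers, y is the line along which they close (so a half turn about z gives the same grasp; the last joint's range is limited). The gripper opens to 85 mm and grips with 20 to 120 N. Pads are 22 mm wide; open, the fingers measure 114 mm over their backs; the gripper's body (76 mm by 85 mm) begins 54 mm behind the grasp point. The pads swing forward as they close: fully open they stand 13 mm farther back than shut.
Start: joints at [-1.198, 0.494, 1.345, -0, 1.302, -0.096], TCP at [0.282, -0.558, 0.231] pointing down, gripper open.
Joint ranges: [-2.91, 2.91], [-0.82, 2.16], [0.22, 2.67], [-1.22, 4.37], [0.12, 2.79], [-3.08, 3.08]. Speed limits (rad/s): [1.89, 1.89, 2.57, 3.01, 3.01, 3.01].

### API

Orientations are given as a unit quaternion [w, x, y, z].
In Python, from station import robot gives the robot as it stands. The module is installed in compiled form; this text tells all that it offers.
- The arm moves only by the tool send_rows, never from a script. Its argument "series" is a list of rows, each a list of 2 entries, a list of its own where there are three numbers: the shift along the tool's x, y, z as a fraction of full scale, then the turn, a rotation vector about the tool's x, y, z as a fraction of full scale. A call has exactly 8 rows; each row shifts and turns the commanded pose from where the row before left it, along the tool's axes as they then stand; what a row does not reach is not made up. Full scale, the value 1, is 1 m for a shift and 2 pi rad for a turn. A row lasts 1/8 s, in which the tool goes at most 62.5 mm and 10.7 degrees, less where a joint would pass 70% of its speed; a pose out of reach is approached as far as the arm can. A call with a number of a shift or a turn outside -1 to 1 is refused whole. A call with a gripper value outside its range is refused whole. "gripper" is the opening, from -1 (shut) to 1 (fully open), set as the call begins (left out, the last holds). The fingers move at their own pace and stop on an object; "squeeze" is the grip in N (left out, the last holds). Time passes only in rows, so rows that do not move let the fingers close, or fill a call up. It gives the time, the measured TCP pose, the force, the opening and the grip force at its end, in the units of the state.
- robot.state(): the state, without advancing time (a new reading comes with each control period).
- robot.capture(name): name is "side" or "top"; returns the picture (400x640x3 uint8, red, green, blue); there is no depth.
- robot.get_calibration(name): a dict with "intrinsics" (3x3 intrinsics, pixels), "origin" and "rotation" of the camera in the world. Camera axes: x right, y up, looking along -z (the intrinsics and any distortion apply to the point x, -y, -z); pixel columns grow to the right and rows downward; lengths in m; the calibration is good to about 2 mm. A picture is of the moment at which its call begins. get_calibration takes no time and is no camera call.
- robot.hand_in(): hands the job in; it is judged then, once.
Trained networks look in the newest picture that a camera, given by its name, has taken for a name from the list of things; names that differ only in an ending like _2 or _b are one class to them, and where a whole thing is asked for, a point or a joint stands for the part that bears it (a point fixed in the world has none). Each returns a list of dicts, best first, with "confidence" (0 to 1); they miss things now and then, are a little off and sometimes report something else, mostly with a low value. They report only what shows in the picture. A call takes as long as a camera call. They do not tell look-alikes from the thing itself.
- robot.recognise(camera, thing): "rect" ([left, top, right, bottom] in pixels, round what is visible of it).
The state is a dict: "time_s": time; "qpos": joint angles; "dq": joint speeds; "joint_efforts": joint torques, N m; "eef_pos": TCP position; "eef_rot": TCP orientation; "contact_force": force on the tool from outside, world axes, zero at the start; "wrist_torque": the same for the moment, N m; "opening": opening from 0.0 (shut) to 1.0 (fully open); "grasp_force": force on a finger pad.
Only numpy, scipy, OpenCV 4.12 (cv2) and the standard library are available. Lean on these libraries where they do the work, as an engineer would, in place of code of your own. Each camera call takes 0.05 s, during which the arm holds its last target. There are 200 camera calls.

### The job

Close the clamp on the printing block: pick up the cranked key, feel with its pin along the hidden slide bar behind the clamp until you find the key hole, and push the pin right through the bar. With the pin in the hole, carry the slide to the left until the jaw is fully shut on the block, then draw the key out and leave it standing on its foot on the bench, clear of the clamp. Leave the pot, the cork block and the lino cutter where they are.

Things in the scene. Friction and masses are not known exactly. Their poses are not given: they have to be found in the camera images.
- clamp: Clamp fixed to the bench: pale board 150 x 274 x 12 mm; grey housing 68 mm high along its far side, reaching over the board from x = -10 to +55 mm; wooden printing block with a dark rubber face in front. Origin on the bench: x -95 mm (near edge) to +55 (far edge), y -137 to +137. x points to the far, hidden side, y left, z up.
- window (a point): Middle of the mouth of the only opening, in the housing's far (+x) side, at clamp (55, 0, 37) mm; axes as the clamp. The opening spans clamp y -52 to +52, z 12 to 60 mm; solid cheeks beside it and the 8 mm thick top above it also reach to x = +55. The flat face of the steel slide bar lies 25 mm inside and fills the opening at every position of the bar.
- bar_face (a point): Point at clamp (30, -15, 36.5) mm on the plane of the bar's face: middle of the range where the key hole can be. The bar's one hole, unseen, is 20 mm wide (y), 24 high, centred on this height; its centre starts anywhere within 25 mm either side of this point along y. It goes 12 mm through the bar, with empty space behind back to clamp x = +2 mm. This point does not move with the bar.
- jaw (a joint): Dark steel jaw, 58 x 20 x 41 mm, on the robot's side of the housing, right of the printing block, linked one to one to the hidden bar. 0 = open (always so at the start), +0.030 m = fully shut on the block at a hard stop; both move along the clamp's +y only. About 8 N of friction and no spring: it stays where it is left.
- key: Loose cranked key, about 0.25 kg, standing by itself. Origin: underside of the foot, below the handle's axis; z up. Steel foot 10 mm thick: x -17 to +33 mm, y -30 to +30. Upright wooden handle 14 mm thick (x), 24 wide (y), centred on x = y = 0, top at z = 123; steel collar 18 x 28 mm round it at z 22 to 46. The pin sticks out along -x.
- pin_tip (a point): Middle of the end of the key's pin, key frame (-67, 0, 34) mm. The pin is a straight level steel rod, 10 mm in diameter with a small chamfer, from the handle to here. With the foot 2 to 3 mm above the bench it is level with the middle of the key hole.
- grip (a point): Place to grip the key's handle, across its 14 mm thickness: key frame (0, 0, 100) mm, so that the fingers stay above the 68 mm high housing.
- amber_pot: Bystander: round brown pot, 60 mm diameter, 50 mm high, origin at the centre of its underside; leave alone.
- cork: Bystander: cork sanding block 55 x 95 x 35 mm, origin at the centre of its underside; leave alone.
- cutter: Bystander: lino cutter with wooden grip, 27 x 93 x 26 mm, origin at the centre of its underside; leave alone.
Not all that is in view belongs to the job. What is shaped like the key but turquoise is not meant.

How it is judged:
By the outcome, as a careful person would: the job done as asked, in the order asked, and still so for the second after the job is handed in, with the robot touching nothing.
It also fails if it takes over 61 s, if anything falls off the work surface, if the arm or the gripper's body presses on something with over 40 N, if the wrist force passes 120 N, or if a joint passes its speed limit or range.

## Working session

There is one attempt and no reset: what is moved stays moved. The work goes in short steps, Python scripts to look and compute and a tool call to move; the robot and the scene stay as the last step left them, time stands still between calls to the robot, and variables do not carry over. Pictures are saved under pics/ and viewed, at most 12 in all, crops included, and the job is handed in when it is done.

Besides the shell and the picture viewer there is one more tool, called as name(argument=value, ...) on one line, values as JSON. send_rows: Moves the arm, as the interface text tells. Shift numbers are shares of 1 m and turn numbers shares of 2 pi rad, none past 1 either way. Its arguments: {"type":"object","properties":{"series":{"type":"array"},"gripper":{"type":"number"},"squeeze":{"type":"number"}},"required":["series"]}

```bash
mkdir -p pics; python3 - <<'E'
from station import robot
import cv2,numpy as np
s=robot.state();print(s)
for c in("side","top"):
    im=robot.capture(c);cv2.imwrite(f"pics/{c}0.png",im[:,:,::-1])
    k=robot.get_calibration(c);print(c,{a:np.round(b,4).tolist() for a,b in k.items()})
    for t in("clamp","key","jaw","amber_pot","cork","cutter"):
        print(t,[(np.round(d["rect"]).tolist(),round(d["confidence"],2)) for d in robot.recognise(c,t)][:4])
E
```

```text
{'time_s': 0.0, 'qpos': array([-1.19750140e+00,  4.94202598e-01,  1.34611561e+00, -1.84576544e-06,
        1.30250442e+00, -9.55145743e-02]), 'dq': array([-0.00015002, -0.00172446, -0.00060574, -0.00063059,  0.00013403,
        0.00081359]), 'joint_efforts': array([-2.46312527e-03, -8.82157230e+01, -3.83872139e+01, -3.13138407e-04,
        9.88116808e-03,  3.00318243e-05]), 'eef_pos': array([ 0.28225507, -0.55723914,  0.23069344]), 'eef_rot': array([-6.08938947e-04,  9.72652528e-01,  2.32264248e-01, -8.60220678e-05]), 'contact_force': array([ 0.00844504, -0.34073223, -0.06277822]), 'wrist_torque': array([-0.01007968, -0.03016171,  0.01001743]), 'grasp_force': 0.0, 'opening': 0.9967375587706309}
side {'intrinsics': [[382.7419, 0.0, 320.221], [0.0, 382.7419, 202.6352], [0.0, 0.0, 1.0]], 'origin': [0.3347, 0.8392, 0.4799], 'rotation': [-0.0873, -0.0672, 0.554, 0.8252]}
clamp [([313.0, 192.0, 386.0, 261.0], 0.63), ([349.0, 160.0, 373.0, 201.0], 0.61)]
key [([250.0, 203.0, 276.0, 250.0], 0.92), ([353.0, 163.0, 359.0, 195.0], 0.49)]
jaw [([353.0, 213.0, 379.0, 224.0], 0.51)]
amber_pot [([192.0, 258.0, 223.0, 294.0], 0.96), ([338.0, 313.0, 387.0, 327.0], 0.31)]
cork [([278.0, 183.0, 298.0, 202.0], 0.77)]
cutter [([339.0, 313.0, 385.0, 326.0], 0.93), ([277.0, 185.0, 295.0, 200.0], 0.62)]
top {'intrinsics': [[462.0083, 0.0, 315.4372], [0.0, 462.0083, 197.8684], [0.0, 0.0, 1.0]], 'origin': [0.4688, -0.0772, 1.5099], 'rotation': [0.7137, 0.0292, -0.0228, -0.6994]}
clamp [([287.0, 208.0, 377.0, 258.0], 0.83)]
key [([270.0, 164.0, 301.0, 184.0], 0.61), ([407.0, 210.0, 430.0, 242.0], 0.6)]
jaw [([339.0, 231.0, 344.0, 251.0], 0.56)]
amber_pot [([224.0, 143.0, 243.0, 160.0], 0.68)]
cork [([384.0, 142.0, 415.0, 167.0], 0.73)]
cutter []
```

View pics/side0.png

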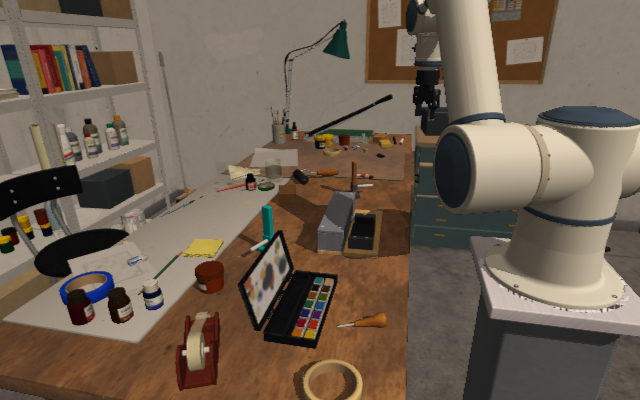

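View pics/top0.png

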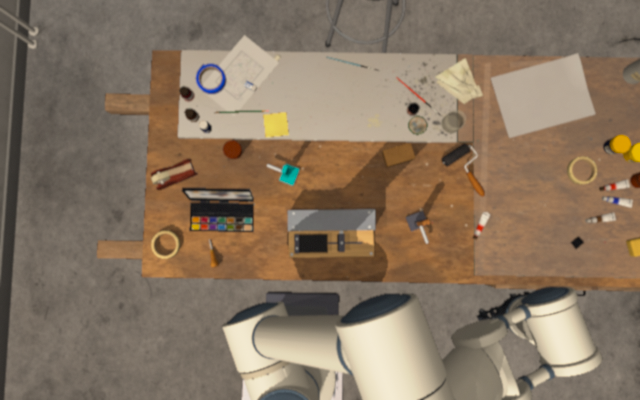

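The key-shaped things are the turquoise one (top 285,174; side 265,228) and the wooden-handled one with a grey foot (top 418,222; side 354,178). The wooden handle and steel foot of the second fit the description. I'll confirm it in an enlarged crop.

```bash
python3 - <<'E'
import cv2,numpy as np
t=cv2.imread("pics/top0.png");s=cv2.imread("pics/side0.png")
r=lambda im,x,y,w,h,f:cv2.resize(im[y:y+h,x:x+w],None,fx=f,fy=f,interpolation=cv2.INTER_CUBIC)
a=r(t,280,202,100,62,8)  # clamp top
cv2.imwrite("pics/c1.png",a)
b=r(t,395,200,45,50,8);c=r(s,335,155,55,50,8)
cv2.imwrite("pics/c2.png",np.hstack([b,c]))
E
```

```text
(no output)
```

View pics/c1.png

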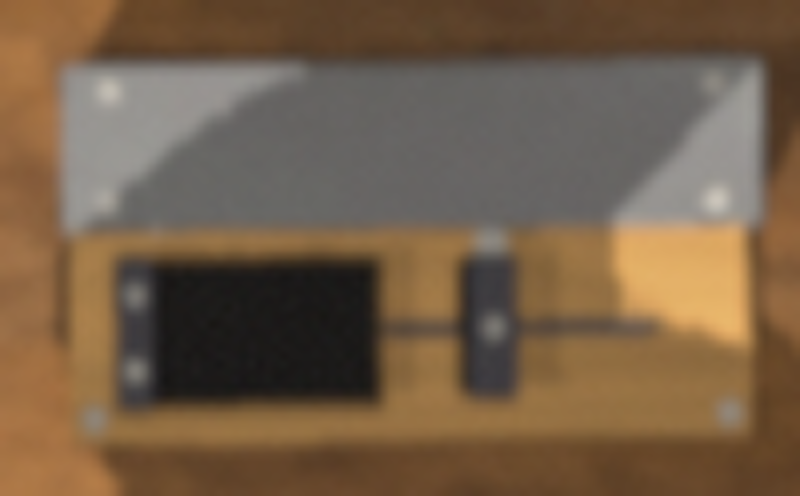

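View pics/c2.png

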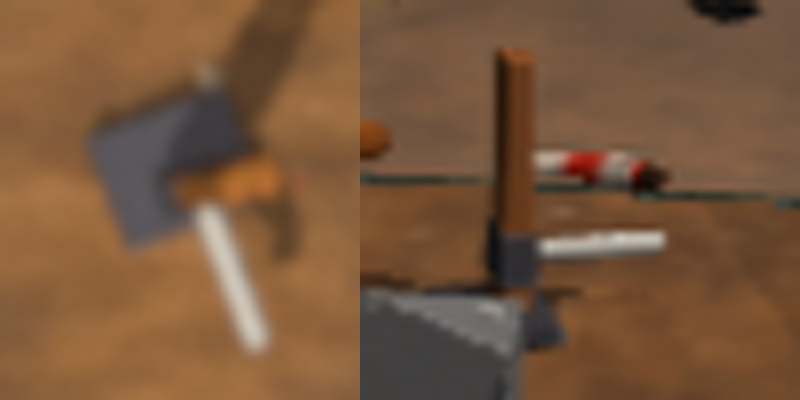

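The crop confirms the wooden-handled, steel-foot key: handle top near crop (258,180), pin tip near (258,350). The clamp housing corners are clear in the other crop. Next, fit both poses.

```bash
cat > h.py <<'E'
from station import robot
import numpy as np
from scipy.spatial.transform import Rotation as R
from scipy.optimize import least_squares
def proj(c,P):
    k=robot.get_calibration(c);q=k["rotation"]
    q=np.asarray(q)
    M=q if q.shape==(3,3) else R.from_quat([*q[1:],q[0]]).as_matrix()
    p=(np.atleast_2d(P)-k["origin"])@M*[1,-1,-1]
    p=p@np.asarray(k["intrinsics"]).T
    return p[:,:2]/p[:,2:]
def T(v,P): # v x,y,yaw
    P=np.atleast_2d(P);return P@R.from_euler('z',v[2]).as_matrix().T+[v[0],v[1],v[3] if len(v)>3 else 0]
def fit(v0,obs): # obs list (cam,point mm,px)
    f=lambda v:np.concatenate([(proj(c,T(v,np.array(p)/1e3))[0]-px) for c,p,px in obs])
    r=least_squares(f,v0,loss='soft_l1');return r.x,f(r.x).reshape(-1,2).round(2).tolist()
E
python3 - <<'E'
from h import *
c=lambda x,y,ox,oy:np.array([ox+(x+.5)/8-.5,oy+(y+.5)/8-.5])
t=lambda p,x,y:("top",p,c(x,y,280,202))
print(proj("top",[.6,-.1,0]))
o=[t((55,137,68),62,66),t((55,-137,68),764,60),t((-10,-137,68),762,224),t((-10,137,68),64,232),t((-95,137,12),75,438),t((-95,-137,12),750,432)]
for v0 in([.4,-.1,0],): print(fit(v0,o))
t=lambda p,x,y:("top",p,c(x,y,395,200))
s=lambda p,x,y:("side",p,c(x,y,335,155))
o=[t((-67,0,34),258,352),t((33,30,10),90,137),t((-17,30,10),130,248),t((33,-30,10),222,86),t((0,0,123),262,180),s((0,0,123),156,50),s((-67,0,34),305,240)]
print(fit([.45,-.4,.3],o))
E
```

```text
[[327.04264988 191.96567307]]
(array([ 0.48574439, -0.11405811,  0.02962767]), [[-0.12, -0.32], [-0.12, -0.4], [0.51, -0.03], [-0.28, -0.22], [-0.33, 0.53], [0.4, 0.54]])
(array([ 0.50304429, -0.39624257,  0.35089682]), [[0.06, -0.36], [0.07, 0.03], [0.31, 0.79], [1.02, 0.39], [-1.19, 0.59], [-0.82, 0.27], [-0.93, 0.4]])
```

```bash
cat >> h.py <<'E'
def plan(xyz,th,n):
    """n even rows to TCP xyz, tool down, tool y at yaw th; prints fractions per row"""
    s=robot.state();q=s["eef_rot"];r=R.from_quat([*q[1:],q[0]])
    y=np.array([np.cos(th),np.sin(th),0]);z=np.array([0,0,-1.])
    g=R.from_matrix(np.c_[np.cross(y,z),y,z])
    w=(r.inv()*g).as_rotvec()/n;d=(np.array(xyz)-s["eef_pos"])/n
    for i in range(n):
        print(np.round((r*R.from_rotvec(w*i)).inv().apply(d),4).tolist(),np.round(w/2/np.pi,4).tolist())
C=[.4857,-.1141,.0296]; K=[.503,-.396,.351]
E
python3 -c "
from h import *
plan([.503,-.396,.231],.351,8)"
```

```text
[0.0337, -0.0056, 0.0] [0.0, -0.0, -0.0289]
[0.0342, 0.0006, 0.0] [0.0, -0.0, -0.0289]
[0.0335, 0.0068, 0.0] [0.0, -0.0, -0.0289]
[0.0317, 0.0127, 0.0] [0.0, -0.0, -0.0289]
[0.0289, 0.0182, 0.0] [0.0, -0.0, -0.0289]
[0.0251, 0.0232, 0.0] [0.0, -0.0, -0.0289]
[0.0205, 0.0273, 0.0] [0.0, -0.0, -0.0289]
[0.0153, 0.0306, 0.0] [0.0, -0.0, -0.0289]
```

send_rows(series=[[[0.0337,-0.0056,0],[0,0,-0.0289]],[[0.0342,0.0006,0],[0,0,-0.0289]],[[0.0335,0.0068,0],[0,0,-0.0289]],[[0.0317,0.0127,0],[0,0,-0.0289]],[[0.0289,0.0182,0],[0,0,-0.0289]],[[0.0251,0.0232,0],[0,0,-0.0289]],[[0.0205,0.0273,0],[0,0,-0.0289]],[[0.0153,0.0306,0],[0,0,-0.0289]]], gripper=1, squeeze=80)

```text
time_s: 1.7
eef_pos: [0.5038, -0.3953, 0.2313]
eef_rot: [0.0, 0.57, 0.821, -0.0]
contact_force: [-0.5, -0.1, -0.6]
opening: 1.0
grasp_force: 0.0
```

```bash
python3 -c "
from h import *
print(robot.state()['eef_pos'],robot.state()['qpos'])
plan([.503,-.396,.082],.351,6)"
```

```text
[ 0.50380819 -0.39529725  0.2313397 ] [-7.58493686e-01  5.15470369e-01  1.30496428e+00 -5.46236464e-06
  1.32100353e+00 -1.11513524e+00]
[-0.0001, -0.0002, 0.0249] [0.0, 0.0, 0.0001]
[-0.0001, -0.0002, 0.0249] [0.0, 0.0, 0.0001]
[-0.0001, -0.0002, 0.0249] [0.0, 0.0, 0.0001]
[-0.0001, -0.0002, 0.0249] [0.0, 0.0, 0.0001]
[-0.0001, -0.0002, 0.0249] [0.0, 0.0, 0.0001]
[-0.0001, -0.0002, 0.0249] [0.0, 0.0, 0.0001]
```

send_rows(series=[[[0,0,0.025],[0,0,0]],[[-0.0005,-0.001,0.025],[0,0,0]],[[0,0,0.025],[0,0,0]],[[0,0,0.025],[0,0,0]],[[0,0,0.025],[0,0,0]],[[0,0,0.024],[0,0,0]],[[0,0,0],[0,0,0]],[[0,0,0],[0,0,0]]])

```text
time_s: 2.7
eef_pos: [0.5025, -0.3971, 0.0832]
eef_rot: [0.0, 0.573, 0.82, -0.0]
contact_force: [0.2, -0.4, -0.4]
opening: 1.0
grasp_force: 0.0
```

```bash
python3 - <<'E'
from h import *
import cv2
s=robot.capture("side");s=s[130:215,310:420,::-1]
cv2.imwrite("pics/s1.png",cv2.resize(s,None,fx=7,fy=7,interpolation=cv2.INTER_CUBIC))
E
```

```text
(no output)
```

View pics/s1.png

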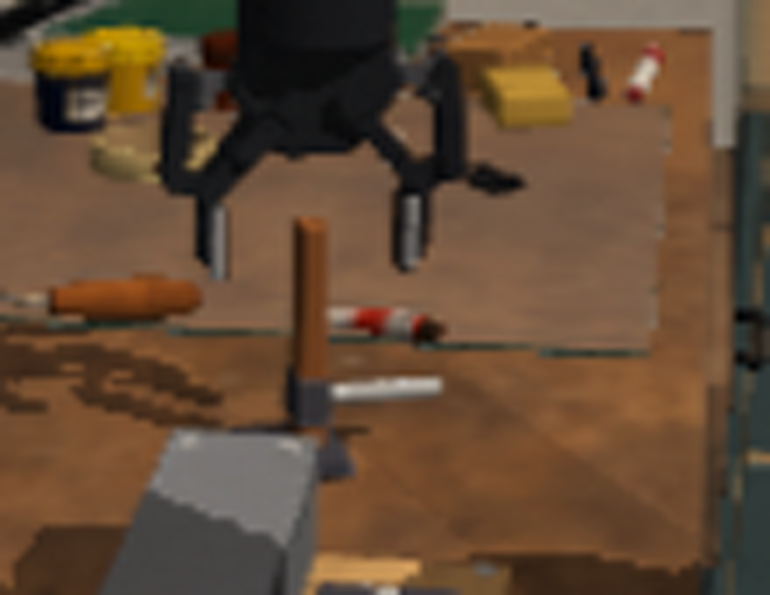

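The open fingers straddle the handle (crop x about 311, finger midline about 313), so the grasp is centred. Now I close.

send_rows(series=[[[0,0,0],[0,0,0]],[[0,0,0],[0,0,0]],[[0,0,0],[0,0,0]],[[0,0,0],[0,0,0]],[[0,0,0],[0,0,0]],[[0,0,0],[0,0,0]],[[0,0,0],[0,0,0]],[[0,0,0],[0,0,0]]], gripper=-1, squeeze=90)

```text
time_s: 3.75
eef_pos: [0.5023, -0.3969, 0.0824]
eef_rot: [0.0, 0.573, 0.82, -0.0]
contact_force: [0.4, 0.4, 4.9]
opening: 0.153
grasp_force: 88.0
```

```bash
cat >> h.py <<'E'
def W(x,y): return T(C,[x/1e3,y/1e3,0])[0]
E
python3 - <<'E'
from h import *
p=W(137,-36);print(p)
plan([p[0],p[1],.182],C[2],8)
E
```

```text
[ 0.62370543 -0.14602962  0.        ]
[0.0242, 0.025, -0.0125] [0.0, 0.0, 0.0064]
[0.0252, 0.024, -0.0124] [0.0, 0.0, 0.0064]
[0.0262, 0.023, -0.0124] [0.0, 0.0, 0.0064]
[0.0271, 0.0219, -0.0124] [0.0, 0.0, 0.0064]
[0.0279, 0.0208, -0.0124] [0.0, 0.0, 0.0064]
[0.0287, 0.0197, -0.0124] [0.0, 0.0, 0.0064]
[0.0295, 0.0185, -0.0124] [0.0, 0.0, 0.0064]
[0.0302, 0.0173, -0.0124] [0.0, 0.0, 0.0064]
```

send_rows(series=[[[0,0,-0.02],[0,0,0]],[[0,0,-0.03],[0,0,0]],[[0,0,-0.03],[0,0,0]],[[0,0,-0.02],[0,0,0]],[[0,0,0],[0,0,0]],[[0,0,0],[0,0,0]],[[0,0,0],[0,0,0]],[[0,0,0],[0,0,0]]])

```text
time_s: 4.75
eef_pos: [0.5019, -0.3966, 0.1815]
eef_rot: [-0.001, 0.573, 0.82, 0.0]
contact_force: [-0.2, 0.8, -2.8]
opening: 0.154
grasp_force: 88.1
```

```bash
python3 - <<'E'
from h import *
p=W(137,-36);print(p)
plan([p[0],p[1],.182],C[2],8)
import cv2
s=robot.capture("side");s=s[100:200,310:420,::-1]
cv2.imwrite("pics/s2.png",cv2.resize(s,None,fx=6,fy=6,interpolation=cv2.INTER_CUBIC))
E
```

```text
[ 0.62370543 -0.14602962  0.        ]
[0.0242, 0.0251, -0.0001] [-0.0, -0.0, 0.0064]
[0.0252, 0.0241, -0.0001] [-0.0, -0.0, 0.0064]
[0.0261, 0.023, -0.0001] [-0.0, -0.0, 0.0064]
[0.027, 0.022, -0.0001] [-0.0, -0.0, 0.0064]
[0.0279, 0.0209, -0.0001] [-0.0, -0.0, 0.0064]
[0.0287, 0.0197, -0.0001] [-0.0, -0.0, 0.0064]
[0.0295, 0.0186, -0.0001] [-0.0, -0.0, 0.0064]
[0.0302, 0.0174, -0.0001] [-0.0, -0.0, 0.0064]
```

View pics/s2.png

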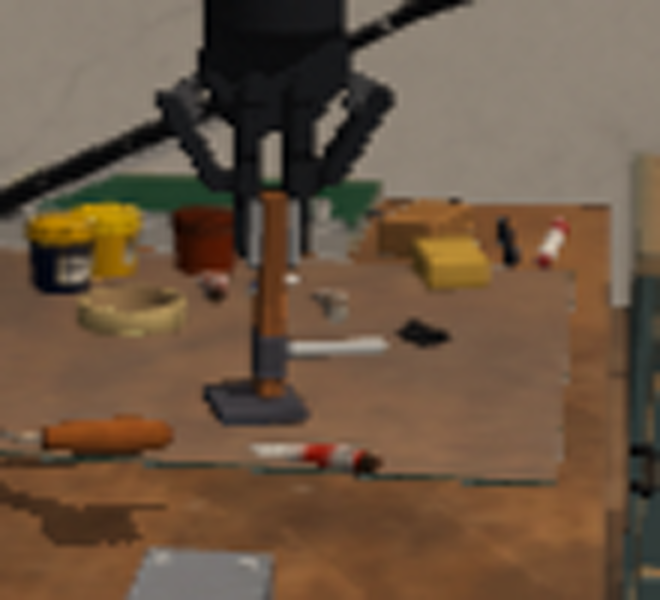

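The key hangs straight in the grip (handle crop 272,270; pin tip crop 385,345). I move to the staging point behind the clamp.

send_rows(series=[[[0.0242,0.0251,0],[0,0,0.0064]],[[0.0252,0.0241,0],[0,0,0.0064]],[[0.0261,0.023,0],[0,0,0.0064]],[[0.027,0.022,0],[0,0,0.0064]],[[0.0279,0.0209,0],[0,0,0.0064]],[[0.0287,0.0197,0],[0,0,0.0064]],[[0.0295,0.0186,0],[0,0,0.0064]],[[0.0302,0.0174,0],[0,0,0.0064]]])

```text
time_s: 5.8
eef_pos: [0.6245, -0.145, 0.1821]
eef_rot: [-0.0, 0.697, 0.717, -0.0]
contact_force: [-0.2, -0.6, -2.8]
opening: 0.152
grasp_force: 88.1
```

```bash
python3 - <<'E'
from h import *
p=W(137,-36);print(robot.state()['eef_pos'])
plan([p[0],p[1],.085],C[2],5)
import cv2
s=robot.capture("side");s=s[120:250,230:380,::-1]
cv2.imwrite("pics/s3.png",cv2.resize(s,None,fx=4.6,fy=4.6,interpolation=cv2.INTER_CUBIC))
print(proj("side",T([*robot.state()['eef_pos'][:2],C[2],robot.state()['eef_pos'][2]-.0824],[[-.067,0,.034],[0,0,.123]])))
E
```

```text
[ 0.62451879 -0.14504759  0.18207914]
[-0.0002, -0.0002, 0.0194] [-0.0, -0.0, -0.0001]
[-0.0002, -0.0002, 0.0194] [-0.0, -0.0, -0.0001]
[-0.0002, -0.0002, 0.0194] [-0.0, -0.0, -0.0001]
[-0.0002, -0.0002, 0.0194] [-0.0, -0.0, -0.0001]
[-0.0002, -0.0002, 0.0194] [-0.0, -0.0, -0.0001]
[[320.50305906 181.23307319]
 [295.89461033 149.09542224]]
```

View pics/s3.png

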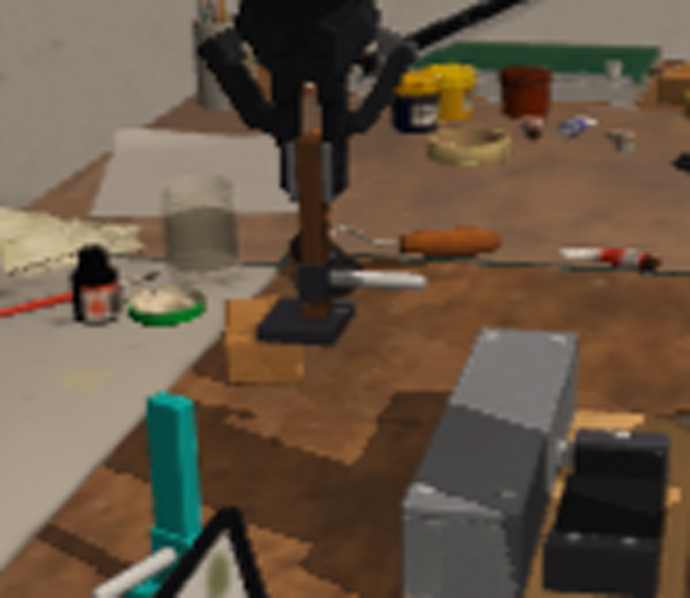

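Pin tip at crop (424,281), close to the prediction, pointing at the housing's far side. I lower it, then probe.

send_rows(series=[[[-0.001,-0.001,0.02],[0,0,0]],[[0,0,0.025],[0,0,0]],[[0,0,0.025],[0,0,0]],[[0,0,0.02],[0,0,0]],[[0,0,0.007],[0,0,0]],[[0,0,0],[0,0,0]],[[0,0,0],[0,0,0]],[[0,0,0],[0,0,0]]])

```text
time_s: 6.85
eef_pos: [0.6236, -0.1473, 0.086]
eef_rot: [0.001, 0.697, 0.717, 0.0]
contact_force: [0.0, 0.5, -2.2]
opening: 0.156
grasp_force: 88.0
```

send_rows(series=[[[0,-0.01,0],[0,0,0]],[[0,-0.01,0],[0,0,0]],[[0,-0.006,0],[0,0,0]],[[0,-0.003,0],[0,0,0]],[[0,-0.003,0],[0,0,0]],[[0,-0.002,0],[0,0,0]],[[0,0,0],[0,0,0]],[[0,0,0],[0,0,0]]])

```text
time_s: 7.85
eef_pos: [0.5893, -0.1482, 0.0853]
eef_rot: [0.0, 0.697, 0.717, 0.0]
contact_force: [-0.4, -0.3, -1.8]
opening: 0.151
grasp_force: 88.2
```

send_rows(series=[[[0,-0.002,0],[0,0,0]],[[0,-0.002,0],[0,0,0]],[[0,-0.002,0],[0,0,0]],[[0,-0.002,0],[0,0,0]],[[0,-0.001,0],[0,0,0]],[[0,0,0],[0,0,0]],[[0,0,0],[0,0,0]],[[0,0,0],[0,0,0]]])

```text
time_s: 8.85
eef_pos: [0.581, -0.1486, 0.0856]
eef_rot: [0.001, 0.697, 0.717, 0.001]
contact_force: [4.8, 1.4, -2.1]
opening: 0.157
grasp_force: 88.2
```

send_rows(series=[[[0,0.004,0],[0,0,0]],[[0.004,0,0],[0,0,0]],[[0.004,0,0],[0,0,0]],[[0,-0.003,0],[0,0,0]],[[0,-0.0025,0],[0,0,0]],[[0,0,0],[0,0,0]],[[0,0,0],[0,0,0]],[[0,0,0],[0,0,0]]])

```text
time_s: 9.85
eef_pos: [0.5803, -0.1405, 0.0859]
eef_rot: [0.002, 0.697, 0.717, 0.001]
contact_force: [9.2, 2.1, -3.8]
opening: 0.151
grasp_force: 88.2
```

send_rows(series=[[[0,0.0045,0],[0,0,0]],[[0.004,0,0],[0,0,0]],[[0.004,0,0],[0,0,0]],[[0,-0.0025,0],[0,0,0]],[[0,-0.0025,0],[0,0,0]],[[0,0,0],[0,0,0]],[[0,0,0],[0,0,0]],[[0,0,0],[0,0,0]]])

```text
time_s: 10.85
eef_pos: [0.5799, -0.1325, 0.086]
eef_rot: [0.002, 0.697, 0.717, 0.002]
contact_force: [11.6, 4.4, -2.9]
opening: 0.151
grasp_force: 88.6
```

send_rows(series=[[[0,0.005,0],[0,0,0]],[[0.004,0,0],[0,0,0]],[[0.004,0,0],[0,0,0]],[[0,-0.0025,0],[0,0,0]],[[0,-0.0025,0],[0,0,0]],[[0,0,0],[0,0,0]],[[0,0,0],[0,0,0]],[[0,0,0],[0,0,0]]])

```text
time_s: 11.85
eef_pos: [0.5797, -0.1245, 0.086]
eef_rot: [0.002, 0.697, 0.717, 0.002]
contact_force: [11.3, 4.4, -3.2]
opening: 0.156
grasp_force: 88.7
```

send_rows(series=[[[0,0.005,0],[0,0,0]],[[0.004,0,0],[0,0,0]],[[0.004,0,0],[0,0,0]],[[0,-0.0025,0],[0,0,0]],[[0,-0.0025,0],[0,0,0]],[[0,0,0],[0,0,0]],[[0,0,0],[0,0,0]],[[0,0,0],[0,0,0]]])

```text
time_s: 12.85
eef_pos: [0.579, -0.1166, 0.0859]
eef_rot: [0.002, 0.697, 0.717, 0.001]
contact_force: [9.2, 3.4, -2.4]
opening: 0.154
grasp_force: 88.9
```

send_rows(series=[[[0,0.005,0],[0,0,0]],[[0.004,0,0],[0,0,0]],[[0.004,0,0],[0,0,0]],[[0,-0.0025,0],[0,0,0]],[[0,-0.003,0],[0,0,0]],[[0,0,0],[0,0,0]],[[0,0,0],[0,0,0]],[[0,0,0],[0,0,0]]])

```text
time_s: 13.85
eef_pos: [0.5766, -0.1086, 0.0853]
eef_rot: [0.0, 0.697, 0.717, 0.0]
contact_force: [0.6, -0.3, -3.7]
opening: 0.151
grasp_force: 89.1
```

The pin has dropped into the hole at this position, with no force. Push it through.

send_rows(series=[[[0,-0.0025,0],[0,0,0]],[[0,-0.0025,0],[0,0,0]],[[0,-0.0025,0],[0,0,0]],[[0,-0.0025,0],[0,0,0]],[[0,-0.0025,0],[0,0,0]],[[0,-0.002,0],[0,0,0]],[[0,0,0],[0,0,0]],[[0,0,0],[0,0,0]]])

```text
time_s: 14.85
eef_pos: [0.5621, -0.109, 0.0853]
eef_rot: [0.0, 0.697, 0.717, 0.0]
contact_force: [0.0, 0.7, -3.0]
opening: 0.152
grasp_force: 89.1
```

send_rows(series=[[[0.004,0,0],[0,0,0]],[[0.004,0,0],[0,0,0]],[[0.004,0,0],[0,0,0]],[[0.004,0,0],[0,0,0]],[[0.004,0,0],[0,0,0]],[[0.004,0,0],[0,0,0]],[[0.002,0,0],[0,0,0]],[[0,0,0],[0,0,0]]])

```text
time_s: 15.85
eef_pos: [0.5614, -0.0833, 0.0853]
eef_rot: [0.001, 0.696, 0.718, -0.0]
contact_force: [0.5, -6.3, -3.7]
opening: 0.154
grasp_force: 89.0
```

```bash
python3 - <<'E'
from h import *
print(robot.state()['contact_force'],robot.state()['wrist_torque'],robot.state()['eef_pos'])
robot.capture("top");print([d for d in robot.recognise("top","jaw")][:1])
E
```

```text
[ 0.54809669 -6.33701264 -3.73500003] [-1.53498021  0.0311736   0.33420203] [ 0.56138098 -0.0832765   0.08531174]
[]
```

send_rows(series=[[[0.002,0,0],[0,0,0]],[[0.002,0,0],[0,0,0]],[[0.001,0,0],[0,0,0]],[[0.001,0,0],[0,0,0]],[[0,0,0],[0,0,0]],[[0,0,0],[0,0,0]],[[0,0,0],[0,0,0]],[[0,0,0],[0,0,0]]])

```text
time_s: 16.95
eef_pos: [0.5612, -0.0774, 0.0853]
eef_rot: [0.001, 0.697, 0.718, -0.0]
contact_force: [-0.6, -6.9, -2.9]
opening: 0.15
grasp_force: 89.0
```

send_rows(series=[[[0.001,0,0],[0,0,0]],[[0.001,0,0],[0,0,0]],[[0.001,0,0],[0,0,0]],[[0.001,0,0],[0,0,0]],[[0,0,0],[0,0,0]],[[0,0,0],[0,0,0]],[[0,0,0],[0,0,0]],[[0,0,0],[0,0,0]]])

```text
time_s: 17.95
eef_pos: [0.5611, -0.0734, 0.0853]
eef_rot: [0.001, 0.696, 0.718, -0.0]
contact_force: [-1.3, -7.2, -2.9]
opening: 0.148
grasp_force: 89.0
```

send_rows(series=[[[0.001,0,0],[0,0,0]],[[0.001,0,0],[0,0,0]],[[0.001,0,0],[0,0,0]],[[0.001,0,0],[0,0,0]],[[0,0,0],[0,0,0]],[[0,0,0],[0,0,0]],[[0,0,0],[0,0,0]],[[0,0,0],[0,0,0]]])

```text
time_s: 18.95
eef_pos: [0.5611, -0.0699, 0.0854]
eef_rot: [0.001, 0.696, 0.718, -0.001]
contact_force: [-1.6, -10.2, -3.9]
opening: 0.152
grasp_force: 89.6
```

send_rows(series=[[[0.001,0,0],[0,0,0]],[[0.001,0,0],[0,0,0]],[[0.001,0,0],[0,0,0]],[[0,0,0],[0,0,0]],[[0,0,0],[0,0,0]],[[0,0,0],[0,0,0]],[[0,0,0],[0,0,0]],[[0,0,0],[0,0,0]]])

```text
time_s: 19.95
eef_pos: [0.561, -0.0668, 0.0854]
eef_rot: [0.001, 0.696, 0.718, -0.0]
contact_force: [-0.6, -9.7, -2.5]
opening: 0.154
grasp_force: 89.3
```

```bash
python3 - <<'E'
from h import *
import cv2
t=robot.capture("top")[202:264,280:380,::-1]
cv2.imwrite("pics/t4.png",cv2.resize(t,None,fx=8,fy=8,interpolation=cv2.INTER_CUBIC))
E
```

```text
(no output)
```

View pics/t4.png

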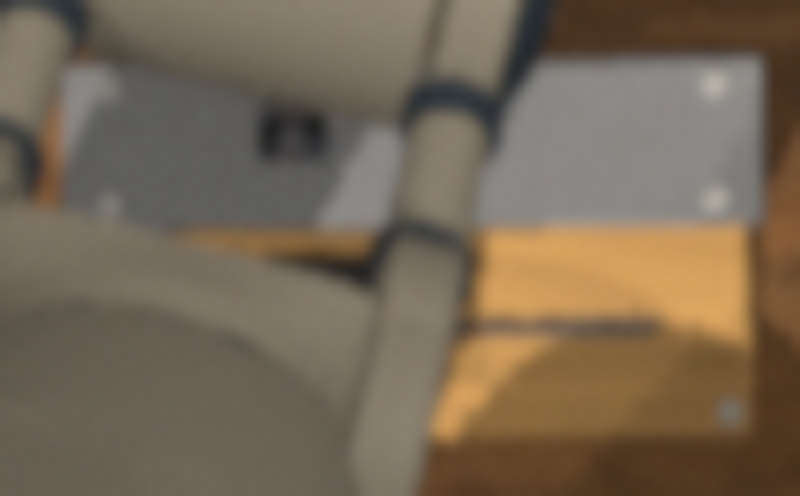

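The arm hides the jaw (crop 370-480, 250-400). I check the key's tilt from the side.

```bash
python3 - <<'E'
from h import *
import cv2
s=robot.capture("side")[150:270,240:400,::-1]
cv2.imwrite("pics/s5.png",cv2.resize(s,None,fx=5,fy=5,interpolation=cv2.INTER_CUBIC))
e=robot.state()['eef_pos']
v=[*e[:2],C[2],e[2]-.0824]
P=[[-.067,0,.034],[0,0,.123],[-.017,.03,.01],[.033,.03,.01],[.033,-.03,.01],[-.017,.03,0],[.033,.03,0]]
print((proj("side",T(v,P))-[240,150])*5)
# jaw shut: left face adjoining block
E
```

```text
[[493.58182918 379.99002706]
 [367.02272269 216.96237404]
 [391.32702642 438.78036841]
 [299.26963962 431.72801701]
 [324.70670865 383.31642475]
 [391.63250565 455.60102635]
 [299.91168734 448.42599127]]
```

View pics/s5.png

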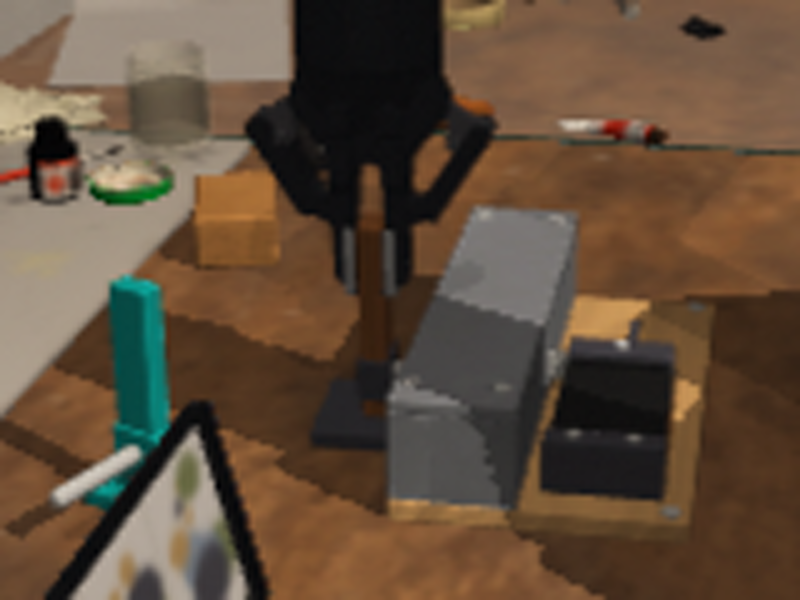

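send_rows(series=[[[0,0,0],[0,0,0]],[[0,0,0],[0,0,0]],[[0.001,0,0],[0,0,0]],[[0.001,0,0],[0,0,0]],[[0,0,0],[0,0,0]],[[0,0,0],[0,0,0]],[[0,0,0],[0,0,0]],[[0,0,0],[0,0,0]]], squeeze=120)

```text
time_s: 21.05
eef_pos: [0.5609, -0.065, 0.0854]
eef_rot: [0.001, 0.696, 0.718, -0.001]
contact_force: [-0.6, -12.8, -3.5]
opening: 0.148
grasp_force: 117.5
```

```bash
python3 - <<'E'
from h import *
import cv2
s0=cv2.imread("pics/side0.png");s=robot.capture("side")[:,:,::-1]
t0=cv2.imread("pics/top0.png")
# initial jaw spans from top crop: left/right edges, top z .053
c=lambda x,y:np.array([280+(x+.5)/8-.5,202+(y+.5)/8-.5])
for n,x,z in(("jawL",465,.053),("jawR",517,.053),("rubR",380,.045)):
    f=lambda w:proj("top",T(C,[-.045,w[0],z]))[0][:1]-c(x,325)[0]
    print(n,least_squares(f,[0.]).x*1e3)
for d in(.0,.02,.025,.028,.03): # jaw far-right top edge
    print(d,[(proj("side",T(C,[-.05,y+d,.053]))[0]-[240,150]).round(2)*5 for y in(-.042,-.022)])
g=lambda im:im[210:232,352:380:4].mean(2).astype(int).T
for k in(1,3,5): print(g(s0)[k],g(s)[k])
E
```

```text
jawL [-20.07516321]
jawR [-40.47158387]
rubR [13.14073617]
0.0 [array([620.7, 295.9]), array([617.65, 309.85])]
0.02 [array([617.65, 309.85]), array([614.45, 324.3 ])]
0.025 [array([616.85, 313.4 ]), array([613.65, 328.  ])]
0.028 [array([616.35, 315.55]), array([613.15, 330.25])]
0.03 [array([616.05, 317.  ]), array([612.8 , 331.75])]
[128 128 128  55  34  34  26  13   9  10   8   9   9  12  13  13  13  12
  12  12  13  12] [138 138 138 138 139 141 142  98  66  63  56  37  18  20  24  24  24  24
  16  16  15  15]
[132 137 137  95 110  52  30  20  10   8   9   9   9  10  12  13  13  13
  13  14  14  14] [141 147 147 146 139 136 137 124 180 133  77  46  28  20  24  24  24  24
  24  25  20  15]
[66 70 71 71 40 33 35 26 16 11 10 10 10  9 11 14 14 13 13 12 13 14] [61 63 63 64 76 79 79 80 73 64 63 58 42 19 21 25 25 24 24 24 25 25]
```

The resistance scales with the squeeze, so the key is pivoting in the pads against the hard stop. The jaw's edge shift in the side view (about 4.3 px, 4.2 expected) agrees with 30 mm. I ease off and draw the pin out.

send_rows(series=[[[-0.002,0,0],[0,0,0]],[[-0.002,0,0],[0,0,0]],[[-0.001,0,0],[0,0,0]],[[0,0,0],[0,0,0]],[[0,0.002,0],[0,0,0]],[[0,0.003,0],[0,0,0]],[[0,0,0],[0,0,0]],[[0,0,0],[0,0,0]]])

```text
time_s: 22.1
eef_pos: [0.5658, -0.0688, 0.0852]
eef_rot: [-0.0, 0.697, 0.717, -0.0]
contact_force: [0.4, -0.2, -2.0]
opening: 0.144
grasp_force: 117.2
```

send_rows(series=[[[0,0.004,0],[0,0,0]],[[0,0.004,0],[0,0,0]],[[0,0.004,0],[0,0,0]],[[0,0.005,0],[0,0,0]],[[0,0.006,0],[0,0,0]],[[0,0.006,0],[0,0,0]],[[-0.004,0.006,0],[0,0,0]],[[-0.006,0.006,0],[0,0,0]]])

```text
time_s: 23.1
eef_pos: [0.6075, -0.0779, 0.0853]
eef_rot: [-0.0, 0.697, 0.717, -0.0]
contact_force: [-0.1, -0.2, -2.7]
opening: 0.148
grasp_force: 117.2
```

send_rows(series=[[[-0.01,0.006,0],[0,0,0]],[[-0.01,0.006,0],[0,0,0]],[[-0.01,0.006,0],[0,0,0]],[[-0.01,0.005,0],[0,0,0]],[[-0.01,0.005,0],[0,0,0]],[[-0.01,0.003,0],[0,0,0]],[[0,0,0],[0,0,0]],[[0,0,0],[0,0,0]]])

```text
time_s: 24.1
eef_pos: [0.6396, -0.1365, 0.0852]
eef_rot: [-0.0, 0.697, 0.717, -0.0]
contact_force: [-1.0, 1.1, -2.2]
opening: 0.149
grasp_force: 117.2
```

```bash
python3 - <<'E'
from h import *
import cv2
s=robot.capture("side")[130:230,240:400,::-1]
cv2.imwrite("pics/s6.png",cv2.resize(s,None,fx=5,fy=5,interpolation=cv2.INTER_CUBIC))
e=robot.state()['eef_pos'];print(e)
v=[*e[:2],C[2],e[2]-.0824]
P=[[-.067,0,.034],[0,0,.123],[-.017,.03,.01],[.033,.03,.01],[.033,-.03,.01]]
print((proj("side",T(v,P))-[240,130])*5)
E
```

```text
[ 0.63962365 -0.1363595   0.0852601 ]
[[379.81817165 417.38382548]
 [260.29714008 265.09302633]
 [284.03880018 471.375654  ]
 [199.49969965 465.38648518]
 [227.90520581 423.43461187]]
```

View pics/s6.png

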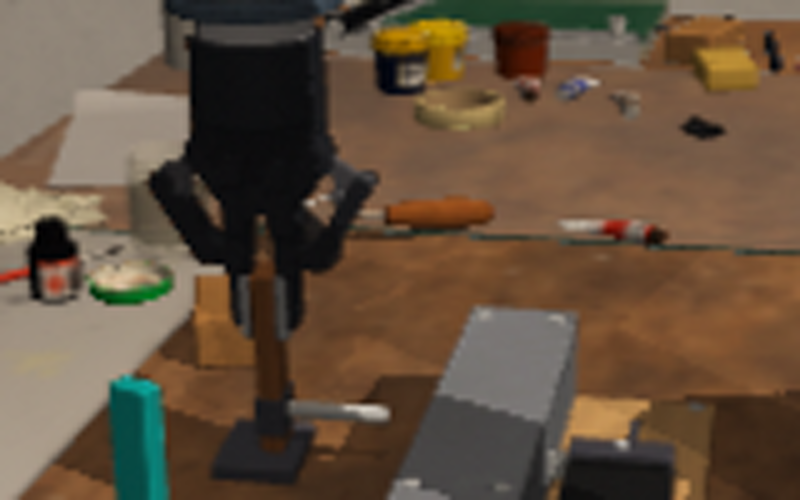

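The pin (tip crop 385,411) is clear of the housing. I set the key down.

send_rows(series=[[[0,0,0.001],[0,0,0]],[[0,0,0.001],[0,0,0]],[[0,0,0.001],[0,0,0]],[[0,0,0.0005],[0,0,0]],[[0,0,0],[0,0,0]],[[0,0,0],[0,0,0]],[[0,0,0],[0,0,0]],[[0,0,0],[0,0,0]]], squeeze=40)

```text
time_s: 25.15
eef_pos: [0.6402, -0.1368, 0.0845]
eef_rot: [0.001, 0.697, 0.717, 0.0]
contact_force: [-11.8, -1.0, 36.0]
opening: 0.142
grasp_force: 122.7
```

send_rows(series=[[[0,0,-0.001],[0,0,0]],[[0,0,-0.0012],[0,0,0]],[[0,0,0],[0,0,0]],[[0,0,0],[0,0,0]],[[0,0,0],[0,0,0]],[[0,0,0],[0,0,0]],[[0,0,0],[0,0,0]],[[0,0,0],[0,0,0]]], squeeze=20)

```text
time_s: 26.15
eef_pos: [0.6399, -0.1366, 0.0846]
eef_rot: [0.0, 0.697, 0.717, 0.0]
contact_force: [-3.3, -0.3, 11.3]
opening: 0.145
grasp_force: 119.1
```

send_rows(series=[[[0,0,-0.0003],[0,0,0]],[[0,0,0],[0,0,0]],[[0,0,0],[0,0,0]],[[0,0,0],[0,0,0]],[[0,0,0],[0,0,0]],[[0,0,0],[0,0,0]],[[0,0,0],[0,0,0]],[[0,0,0],[0,0,0]]], gripper=-0.5)

```text
time_s: 27.15
eef_pos: [0.6398, -0.1367, 0.0843]
eef_rot: [-0.0, 0.697, 0.717, 0.0]
contact_force: [-0.1, 0.6, 0.2]
opening: 0.252
grasp_force: 0.0
```

send_rows(series=[[[0,0,0],[0,0,0]],[[0,0,0],[0,0,0]],[[0,0,0],[0,0,0]],[[0,0,0],[0,0,0]],[[0,0,0],[0,0,0]],[[0,0,0],[0,0,0]],[[0,0,0],[0,0,0]],[[0,0,0],[0,0,0]]], gripper=0.6)

```text
time_s: 28.15
eef_pos: [0.6399, -0.1367, 0.0843]
eef_rot: [0.0, 0.697, 0.717, 0.0]
contact_force: [-0.6, 0.1, 0.1]
opening: 0.794
grasp_force: 0.0
```

send_rows(series=[[[0,0,-0.015],[0,0,0]],[[0,0,-0.025],[0,0,0]],[[0,0,-0.03],[0,0,0]],[[0,0,-0.03],[0,0,0]],[[0,0,-0.03],[0,0,0]],[[0,0,-0.02],[0,0,0]],[[-0.03,0,0],[0,0,0]],[[-0.05,0,0],[0,0,0]]])

```text
time_s: 29.15
eef_pos: [0.6425, -0.2163, 0.2361]
eef_rot: [0.001, 0.696, 0.718, 0.0]
contact_force: [0.4, -0.2, -1.1]
opening: 0.8
grasp_force: 0.0
```

send_rows(series=[[[-0.05,-0.02,0],[0,0,0]],[[-0.05,-0.02,0],[0,0,0]],[[-0.05,-0.03,0],[0,0,0]],[[-0.05,-0.03,0],[0,0,0]],[[-0.05,-0.03,0],[0,0,0]],[[-0.04,-0.03,0],[0,0,0]],[[0,0,0],[0,0,0]],[[0,0,0],[0,0,0]]])

```text
time_s: 30.15
eef_pos: [0.4908, -0.5109, 0.235]
eef_rot: [0.0, 0.697, 0.717, 0.0]
contact_force: [0.7, 0.2, -0.2]
opening: 0.798
grasp_force: 0.0
```

```bash
python3 - <<'E'
from h import *
import cv2
t=robot.capture("top")[145:265,275:385,::-1];s=robot.capture("side")[150:270,240:400,::-1]
f=lambda a:cv2.resize(a,None,fx=4.9,fy=4.9,interpolation=cv2.INTER_CUBIC)[:,:,:]
cv2.imwrite("pics/f7.png",cv2.resize(np.hstack([t,s]),None,fx=2.9,fy=2.9,interpolation=cv2.INTER_CUBIC))
print(robot.state()['eef_pos'])
for n in("amber_pot","cork","cutter"):
  for c in("top","side"):print(n,c,[(np.round(d["rect"]).tolist(),round(d["confidence"],2)) for d in robot.recognise(c,n)][:1])
for d in(.02,.025,.03):print(d,(proj("top",T(C,[[-.045,-.0405+d,.053],[-.045,-.0201+d,.053]]))-[275,145])[:,0]*2.9)
E
```

```text
[ 0.49138788 -0.51019715  0.23483286]
amber_pot top [([226.0, 138.0, 240.0, 158.0], 0.86)]
amber_pot side [([191.0, 263.0, 221.0, 293.0], 0.91)]
cork top [([381.0, 141.0, 416.0, 168.0], 0.56)]
cork side [([279.0, 184.0, 291.0, 204.0], 0.71)]
cutter top []
cutter side [([340.0, 314.0, 386.0, 326.0], 0.78)]
0.02 [182.18633495 163.33700842]
0.025 [177.56602583 158.71769579]
0.03 [172.94596097 154.09862734]
```

View pics/f7.png

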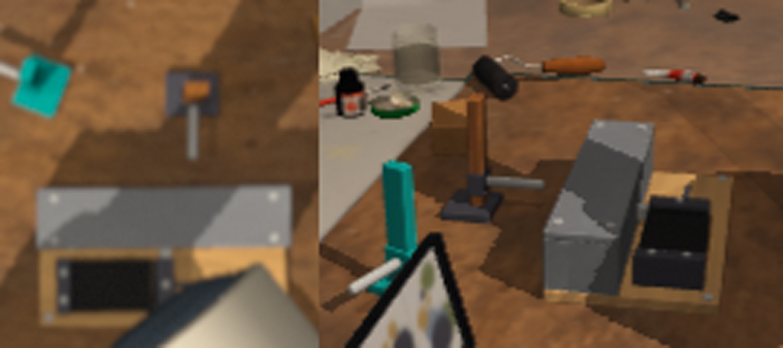

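The jaw spans crop x 155-173, exactly the fully shut prediction, and is against the block. The key stands on its foot with its pin tip (192,158) clear of the housing, and the bystanders haven't moved.

```bash
python3 -c "
from station import robot
print(robot.hand_in())"
```

```text
the job is handed in; nothing more can be done
None
```

The job is handed in at about 30 s: the jaw is fully shut on the block, the key stands on its foot clear of the clamp, and the pot, cork block and cutter were not moved; the hand-in returned no verdict.

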